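# Press a sign foot square in the bonding jig

## Robot

A 7-joint arm with a two-finger parallel gripper is mounted at the origin on the work surface. World frame = base frame: x ahead of the robot, y to its left, z up, the work surface at z = 0. Lengths are in mm, angles in rad, forces in N, time in s.
With the tool pointing down it reaches from about 425 to 825 mm from the base axis. Payload 3.6 kg.
Tool frame: the origin (TCP) lies at the very end of the fingers, on their centre line; the grasp point (between the pads) lies 19 mm behind it (bot.pinch_z is the distance from the TCP to the grasp point, in mm); z points along the fingers, y is the line along which they close (so a half turn about z gives the same grasp; the last joint's range is limited). The gripper opens to 93 mm and grips with 3 to 60 N. Pads are 15 mm wide; open, the fingers measure 128 mm over their backs; the gripper's body (75 mm by 188 mm) begins 65 mm behind the grasp point.
Start: joints at [-1.337, 0.615, -0.013, 1.423, 0.008, 1.103, -0.04], TCP at [167.572, 627.998, 218.64] pointing down, gripper open.
Joint ranges: [-3.12, 3.12], [-0.3, 2.06], [-1.34, 1.32], [0.26, 2.42], [-1.36, 4.5], [0.01, 1.98], [-2.84, 2.84]. Speed limits (rad/s): [2.79, 2.79, 3.14, 3.14, 3.14, 3.14, 3.14].

## Interface

Orientations are given as [roll, pitch, yaw] about the fixed x, y, z axes, in that order (R = Rz(yaw) Ry(pitch) Rx(roll)).
In Python, from rig import bot gives the robot as it stands.
- The arm moves only by the tool carry_out, never from a script. Its argument "commands" is a list of rows, each an object with "jaw": the opening, from 0 (shut) to 1 (fully open); "slide": the shift along the world's x, y, z in mm, a list of three; "turn": the turn about the world's z in degrees. In form: [{"jaw": jaw, "slide": [dx, dy, dz], "turn": turn}, ...]. A call has 1 to 12 rows; each row shifts and turns the commanded pose from where the row before left it; what a row does not reach is not made up. A row lasts 1/8 s, in which the tool goes at most 62.5 mm and 10.7 degrees, less where a joint would pass 70% of its speed; a pose out of reach is approached as far as the arm can. A call with a gripper value outside its range is refused whole. The fingers move at their own pace and stop on an object; "grip_force" is the grip in N (left out, the last holds). Time passes only in rows, so rows that do not move let the fingers close. It gives the time, the measured TCP pose, the force, the opening and the grip force at its end, in the units of the state.
- bot.get_state(): the state, without advancing time (a new reading comes with each control period).
- bot.read_camera(name): name is "side" or "top"; returns a dict with "frame" (420x560x3 uint8, red, green, blue), "range_z" (420x560 float32, mm along the optical axis (not along the pixel's ray), 0 where there is no reading), "fx", "fy", "cx", "cy" (pixels), "k1" (the pictures are not rectified: a ray, as slopes to the right and down, at radius r is drawn at 1 + k1 r^2 times it, then the intrinsics apply), "rvec" (rotation vector, rad) and "tvec" (3), from world to camera coordinates, as OpenCV has them. Camera axes: x right, y down, z forward; pixel columns grow to the right and rows downward; lengths in mm; the calibration is good to about 2 mm. A picture is of the moment at which its call begins.
- bot.sign_off(): hands the job in; it is judged then, once.
The state is a dict: "t": time; "qpos": joint angles; "joint_vel": joint speeds; "tau": joint torques, N m; "ee_pos": TCP position; "eef_rot": TCP orientation; "force": force on the tool from outside, world axes, zero at the start; "ft_torque": the same for the moment, N m; "width": finger opening in mm; "gripper_force": force on a finger pad.
Only numpy, scipy, OpenCV 4.12 (cv2) and the standard library are available. Lean on these libraries where they do the work, as an engineer would, in place of code of your own. Each camera call takes 0.05 s, during which the arm holds its last target. There are 200 camera calls.

## Task

Put the grey bevelled cap squarely on top of the metal plate in the jig, its bevelled edge away from the fence and its sides flush with the plate's, keeping the plate against the fence. Then push on the cap diagonally, towards the fence and down, so that its square end is pressed firmly against the fence and, at the same time, the pile firmly down onto the bed; finish while still holding that push. Leave the other things on the table alone.

Things in the scene. Friction and masses are not known exactly. Their poses are not given: they have to be found in the camera images.
- jig: Fixed jig: plywood bed 200 x 180 mm, 12 mm thick, on the table, with an upright steel fence along its far edge. Origin: at table level under the middle of the fence's working face. x points level into the fence, square to it; y along the fence; z up. Bed from x = -170 to +30, y = -90 to +90 mm, top at z = 12 mm. It may be on either side of the table, turned up to 17 degrees.
- fence: The fence of the jig (same origin and axes): 180 mm long (y), 18 mm thick (x = 0 to 18 mm), its top 42 mm above the table, so 30 mm above the bed. Working face at x = 0.
- fence_foot (a point): Middle of the foot of the fence's working face, on the bed's top (12 mm above the table); axes as the jig.
- plate: Loose bare steel-coloured aluminium plate, 100 mm (x) x 56 mm (y) x 10 mm thick, about 0.15 kg, lying flat on the bed with one 56 mm edge within 2 mm of the fence, square to it, anywhere along it. Origin: centre of its underside; x points to the fence.
- plate_back (a point): Middle of the plate's upper edge on the fence side (50 mm from the plate's centre along x, 10 mm above its underside).
- cap: Loose grey plastic block 100 (x) x 56 (y) x 26 mm high, about 0.18 kg, upright on the bare table, on the other side from the jig. Its -x top edge is cut by a 45 degree bevel, 16 x 16 mm, over the full width (10 mm of upright face left below); the +x end is square. Can be gripped across its 56 mm width. Origin: centre of its underside, z up; its x points away from the robot, within 30 degrees.
- cap_back (a point): Middle of the lower edge of the cap's square (+x) end face, the face that goes against the fence: 50 mm from the cap's origin along its x.
- cap_bevel (a point): Middle of the 45 degree bevel face: 42 mm from the cap's origin towards -x and 18 mm above its underside. The face's outward normal points to -x and up.
- tape_roll: Ring-shaped roll of pale cardboard-brown tape lying flat, 90 mm across, 48 mm high, loose; leave alone. Origin: centre of its underside.
- duster_can: White spray can standing upright, 64 mm across, 190 mm tall, loose; leave alone. Origin: centre of its underside.
- screwdriver: Screwdriver with a red handle lying on the table, loose; leave alone. Origin: about the middle of its length, at its underside.
Not all that is in view belongs to the job. There is more than one size of the cap; the job needs the smallest.

How it is judged (in metres and radians):
At the end, for the whole second after the job is handed in: Robot still pushing the cap (>4 N): cap at rest, flat on the plate, bevel outwards, square (0.05 rad), within 3 mm of the fence, sides flush to 5 mm; plate within 5 mm of the fence and square (0.06 rad); cap presses fence >3 N and plate >6 N, plate presses bed >6 N (contact force between cap and fence above 3 N and contact force between cap and plate above 6 N and contact force between plate and jig above 6 N and contact force between any of the fingers, the arm and cap above 4 N and x of cap_back in the frame of jig between -0.003 and 0.003 m and x of cap in the frame of jig below -0.045 m and y of cap in the frame of plate between -0.005 and 0.005 m and z of cap in the frame of jig between 0.0195 and 0.0245 m and angle between cap's own z axis and vertical below 0.05 rad and angle between the x axis of cap and the x axis of jig, either way round below 0.05 rad and angle between the x axis of plate and the x axis of jig, either way round below 0.06 rad and x of plate_back in the frame of jig above -0.005 m and z of plate in the frame of jig below 0.0145 m and linear speed of cap below 0.02 m/s); the arm keeps its last pose, push and grip.
It fails at once if a bystander is knocked or moved (distance of any of tape_roll, duster_can from where it was at the start of the episode above 0.02 m or distance of screwdriver from where it was at the start of the episode above 0.03 m).
It also fails if it takes over 48 s, if anything falls off the work surface, if the arm or the gripper's body presses on something with over 40 N, if the wrist force passes 120 N, or if a joint passes its speed limit or range.

## Working session

There is one attempt and no reset: what is moved stays moved. The work goes in short steps, Python scripts to look and compute and a tool call to move; the robot and the scene stay as the last step left them, time stands still between calls to the robot, and variables do not carry over. Pictures are saved under pics/ and viewed, at most 10 in all, crops included, and the job is handed in when it is done.

Besides the shell and the picture viewer there is one more tool, called after "Call:" as name([rows], argument=value, ...), one row to a line, values as JSON. carry_out: Moves the arm, as the interface text tells. Its arguments: {"type":"object","properties":{"commands":{"type":"array"},"grip_force":{"type":"number"}},"required":["commands"]}

```bash
mkdir -p pics; ls; cat > h.py <<'E'
import numpy as np, cv2
from rig import bot
def grab(n):
    c=bot.read_camera(n); np.savez(f'{n}.npz',**c); return c
def load(n): return {k:v for k,v in np.load(f'{n}.npz').items()}
def world(c):
    """HxWx3 world points for each pixel"""
    h,w=c['range_z'].shape
    u,v=np.meshgrid(np.arange(w),np.arange(h))
    K=np.array([[c['fx'],0,c['cx']],[0,c['fy'],c['cy']],[0,0,1]],float)
    p=np.stack([u,v],-1).reshape(-1,1,2).astype(float)
    n=cv2.undistortPoints(p,K,np.array([float(c['k1']),0,0,0])).reshape(h,w,2)
    z=c['range_z'][...,None]
    P=np.concatenate([n*z,z],-1)
    R,_=cv2.Rodrigues(c['rvec']); return (P-c['tvec'].reshape(3))@R
E
python3 - <<'E'
from h import *
for n in('top','side'):
    c=grab(n); cv2.imwrite(f'pics/{n}0.png',c['frame'][...,::-1]); print(n,c['rvec'],c['tvec'],c['fx'],c['k1'])
s=bot.get_state(); print({k:np.round(v,3) for k,v in s.items()})
E
```

```text
pics
top [ 2.05765136 -2.16857972  0.22995056] [  21.29293124  577.71775117 1133.45272126] 460.7549236588112 0.0179189852226821
side [ 2.35780207 -0.14057416  0.06277821] [-575.48345863   96.0402944  1261.96382851] 493.0062999620508 -0.10682498791441554
{'t': np.float64(0.1), 'qpos': array([-1.336,  0.616, -0.013,  1.425,  0.008,  1.103, -0.04 ]), 'joint_vel': array([-0.001, -0.002, -0.   , -0.003,  0.   ,  0.001, -0.001]), 'tau': array([ 2.0000e-03, -4.6004e+01,  2.1000e-01, -1.6625e+01, -6.1000e-02,
        1.7000e-02,  0.0000e+00]), 'ee_pos': array([167.439, 627.344, 217.617]), 'eef_rot': array([-3.139,  0.   ,  2.881]), 'force': array([0.231, 0.155, 0.281]), 'ft_torque': array([0.024, 0.013, 0.018]), 'gripper_force': np.float64(0.0), 'width': np.float64(93.102)}
```

View pics/top0.png

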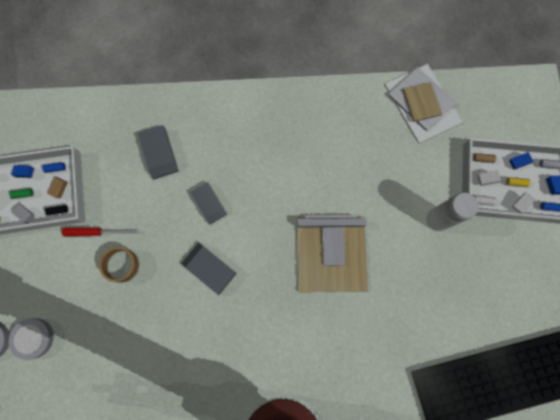

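View pics/side0.png

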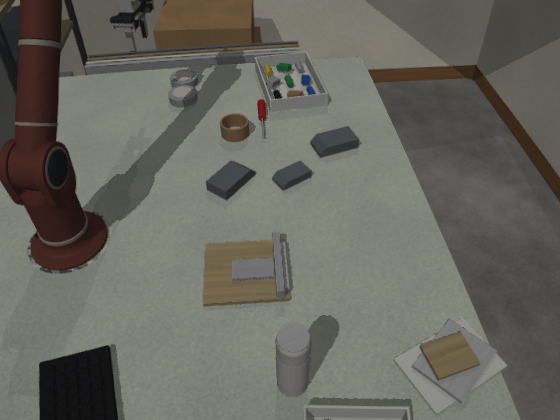

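Candidates for the cap, all dark grey bevelled blocks in the top view: (157,151), (208,202) and (208,268). (208,202) looks smallest. The jig is at (332,255) with the plate at (334,245), the tape roll at (118,264), the can at (462,207) and the screwdriver at (95,231). Next I'll measure them and take a close crop.

```bash
python3 - <<'E'
from h import *
c=load('top'); W=world(c)
def meas(name,u0,v0,u1,v1,zlo,zhi):
    P=W[v0:v1,u0:u1].reshape(-1,3); P=P[(P[:,2]>zlo)&(P[:,2]<zhi)]
    r=cv2.minAreaRect(P[:,:2].astype(np.float32)); print(name,len(P),'z %.1f'%np.median(P[:,2]),np.round(r[0],1),np.round(r[1],1),round(r[2],1))
for t,(u,v) in dict(A=(157,151),B=(208,202),C=(208,268)).items():
    Q=W[v-45:v+45,u-45:u+45,2]; print(t,'top z',np.round(W[v,u],1))
    meas(t,u-33,v-33,u+33,v+33,10,80)
    meas(t+'top',u-33,v-33,u+33,v+33,W[v,u,2]-4,W[v,u,2]+8)
print('table',np.median(W[320:350,200:280].reshape(-1,3),0))
meas('bed',280,205,385,300,7,17); meas('plate',300,226,360,275,18,28); meas('fence',285,205,380,235,35,50)
for p in [(118,250),(462,207),(95,231)]: print(p,np.round(W[p[1],p[0]],1))
f=c['frame'][...,::-1]
a=cv2.resize(f[120:300,120:270],None,fx=2.6,fy=2.6,interpolation=3)
b=cv2.resize(f[200:305,285:380],None,fx=4,fy=4,interpolation=3)
o=np.zeros((470,790,3),np.uint8); o[:a.shape[0],:a.shape[1]]=a; o[:b.shape[0],400:400+b.shape[1]]=b
o=cv2.convertScaleAbs(o,alpha=1.5,beta=10); cv2.imwrite('pics/crop1.png',o)
E
```

```text
A top z [755.8 298.7  31.1]
A 1351 z 32.9 [757.9 298.5] [133.5  74.6] 14.9
Atop 1107 z 33.5 [761.8 299.9] [126.2  73.8] 15.7
B top z [607.4 164.2  26. ]
B 790 z 25.2 [642.7 184.6] [181.9  59.1] 30.7
Btop 645 z 25.9 [611.4 165.9] [92.6 56. ] 28.5
C top z [431.1 167.   35.2]
C 1428 z 33.0 [434.  168.9] [131.6  73.2] 48.4
Ctop 1049 z 34.0 [429.7 164. ] [117.9  73.1] 48.5
table [260.17703397  94.19466631  -0.33190767]
bed 3536 z 11.9 [ 454.4 -156.1] [217.8 260.3] 5.1
plate 827 z 22.0 [ 471.5 -156.4] [145.  116.9] 84.3
fence 490 z 41.5 [ 534.5 -160.9] [178.8  19.6] 87.8
(118, 250) [491.5 402.2  23.7]
(462, 207) [ 527.  -440.4  190.7]
(95, 231) [544.8 462.7  25.4]
```

View pics/crop1.png

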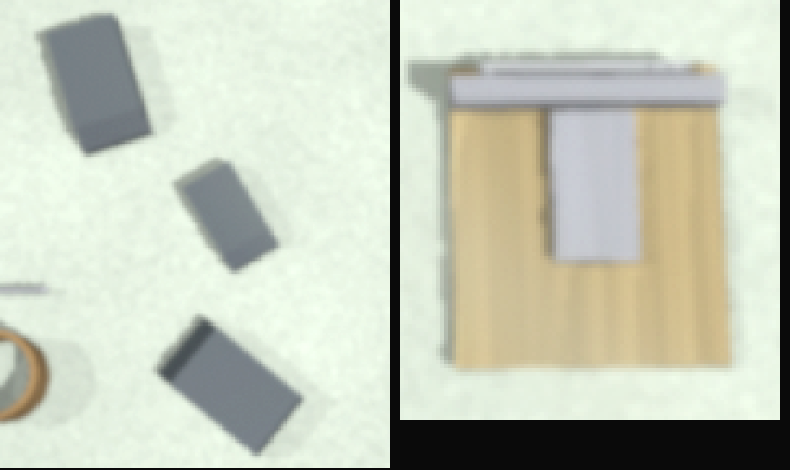

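The crop confirms it. B at (208,202) measures about 100x56x26, with its bevel on the robot side, so it's the right cap. A and C are about 130x73x34. Next is a refined fit from both cameras.

```bash
cat >> h.py <<'E'
def fit(W,ctr,rad,zlo,zhi,yaw0,lab):
    """extents of z-band points near ctr: footprint rect by robust edges; yaw by minAreaRect of eroded mask"""
    m=((np.hypot(W[...,0]-ctr[0],W[...,1]-ctr[1])<rad)&(W[...,2]>zlo)&(W[...,2]<zhi)).astype(np.uint8)
    m=cv2.morphologyEx(m,cv2.MORPH_OPEN,np.ones((3,3),np.uint8))
    n,l,s,_=cv2.connectedComponentsWithStats(m,connectivity=4)
    m=l==1+np.argmax(s[1:,4]); P=W[m]
    r=cv2.minAreaRect(P[:,:2].astype(np.float32)); a=[r[2]+k*90 for k in(-2,-1,0,1)]; yaw=min(a,key=lambda t:abs(t-yaw0))
    t=np.radians(yaw); B=np.array([[np.cos(t),np.sin(t)],[-np.sin(t),np.cos(t)]])
    Q=P[:,:2]@B.T; lo,hi=np.percentile(Q,[1,99],axis=0)
    print(lab,len(P),'yaw %.1f'%yaw,'c',np.round(((lo+hi)/2)@B,1),'size',np.round(hi-lo,1),'front mid',np.round(np.array([hi[0],(lo+hi)[1]/2])@B,1),'z %.1f'%np.median(P[:,2]))
E
python3 - <<'E'
from h import *
for n in('top','side'):
    W=world(load(n)); print(n)
    fit(W,(608,165),70,8,40,28.5,'cap'); fit(W,(608,165),70,23.5,40,28.5,'captop')
    fit(W,(534,-161),105,36,50,-2,'fence'); fit(W,(454,-156),150,7.5,17,-2,'bed'); fit(W,(471,-156),58,18,28,-2,'plate')
E
```

```text
top
cap 777 yaw 28.3 c [608.8 164.4] size [97.3 54.8] front mid [651.6 187.5] z 25.2
captop 203 yaw 29.9 c [616.5 175.5] size [53.8 42.2] front mid [639.8 188.9] z 26.3
fence 476 yaw -2.2 c [ 534.1 -160.5] size [ 18.2 177.5] front mid [ 543.2 -160.9] z 41.5
bed 3259 yaw -3.1 c [ 439.7 -156. ] size [166.1 176.1] front mid [ 522.7 -160.5] z 11.9
plate 740 yaw -3.6 c [ 475.2 -161.9] size [99.8 54.3] front mid [ 525. -165.] z 22.1
side
cap 629 yaw 30.1 c [606.4 164.1] size [99.8 59. ] front mid [649.5 189.2] z 24.8
captop 335 yaw 33.8 c [611.6 167.8] size [86.6 55.9] front mid [647.6 191.9] z 26.2
fence 465 yaw -2.3 c [ 532.7 -160.6] size [ 17.7 177.1] front mid [ 541.5 -160.9] z 42.7
bed 3327 yaw -2.1 c [ 438.3 -156.3] size [167.5 177.6] front mid [ 522.  -159.3] z 13.0
plate 794 yaw -4.0 c [ 471.5 -161.4] size [97.7 56.6] front mid [ 520.2 -164.8] z 23.2
```

Call:
carry_out([
  {"jaw": 1,"slide": [30,-33,0],"turn": -10},
  {"jaw": 1,"slide": [37,-39,0],"turn": -10},
  {"jaw": 1,"slide": [37,-39,0],"turn": -10},
  {"jaw": 1,"slide": [37,-39,0],"turn": -10},
  {"jaw": 1,"slide": [37,-39,0],"turn": -10},
  {"jaw": 1,"slide": [37,-39,0],"turn": -10},
  {"jaw": 1,"slide": [37,-39,0],"turn": -10},
  {"jaw": 1,"slide": [37,-39,0],"turn": -10},
  {"jaw": 1,"slide": [37,-39,0],"turn": -10},
  {"jaw": 1,"slide": [37,-39,0],"turn": -10},
  {"jaw": 1,"slide": [37,-39,-10],"turn": -10},
  {"jaw": 1,"slide": [37,-39,-20],"turn": -10},
], grip_force=20)

```text
t: 1.6
ee_pos: [606.0, 165.1, 188.8]
eef_rot: [3.141, -0.002, 0.781]
force: [0.2, 0.3, 0.3]
width: 92.7
gripper_force: 0.0
```

Call:
carry_out([
  {"jaw": 1,"slide": [2,-1,-30],"turn": -8},
  {"jaw": 1,"slide": [0,0,-50],"turn": -8},
  {"jaw": 1,"slide": [0,0,-50],"turn": 0},
  {"jaw": 1,"slide": [0,0,-15],"turn": 0},
  {"jaw": 1,"slide": [0,0,0],"turn": 0},
])

```text
t: 2.22
ee_pos: [606.4, 164.9, 43.3]
eef_rot: [-3.141, 0.001, 0.507]
force: [-0.2, -0.9, -0.1]
width: 93.0
gripper_force: 0.0
```

```bash
python3 - <<'E'
from h import *
c=grab('side'); f=c['frame'][120:220,220:340,::-1]
cv2.imwrite('pics/grasp.png',cv2.resize(f,None,fx=6,fy=6,interpolation=3))
s=bot.get_state(); print(s['ee_pos'],s['eef_rot'],s['force'])
E
```

```text
[607.62561768 164.93293481  44.79959862] [ 3.14083159e+00 -1.88936535e-03  5.07196024e-01] [-0.11746763  0.05546371  0.19078146]
```

View pics/grasp.png

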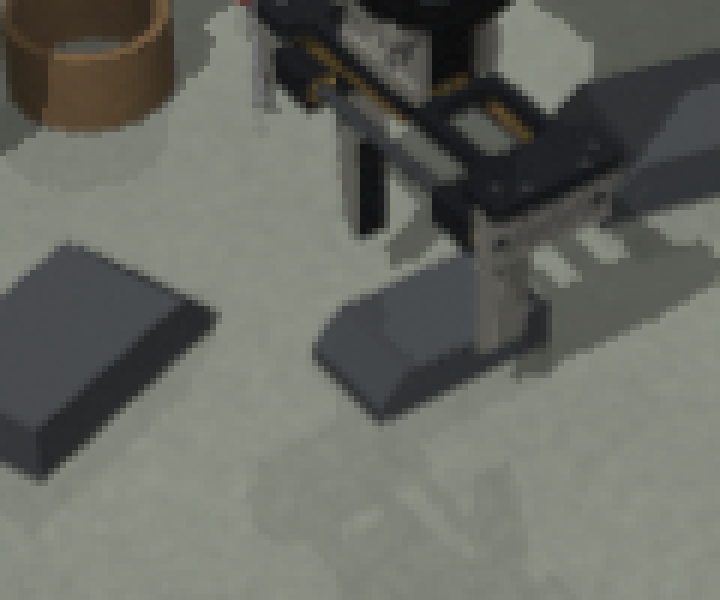

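The two fingers, at (370,235) and (505,350), straddle the cap at about mid-length, clear of its sides, and the bevel is at (360,330). I'll go down and close.

Call:
carry_out([
  {"jaw": 1,"slide": [0,0,-20],"turn": 0},
  {"jaw": 1,"slide": [0,0,-14],"turn": 0},
  {"jaw": 1,"slide": [0,0,-5],"turn": 0},
  {"jaw": 0.3,"slide": [0,0,0],"turn": 0},
  {"jaw": 0.3,"slide": [0,0,0],"turn": 0},
  {"jaw": 0.3,"slide": [0,0,0],"turn": 0},
  {"jaw": 0.3,"slide": [0,0,0],"turn": 0},
  {"jaw": 0.3,"slide": [0,0,0],"turn": 0},
], grip_force=25)

```text
t: 3.28
ee_pos: [606.7, 165.1, 4.9]
eef_rot: [-3.142, -0.0, 0.507]
force: [-0.1, 0.4, 0.7]
width: 55.9
gripper_force: 25.0
```

Call:
carry_out([
  {"jaw": 0.3,"slide": [0,0,20],"turn": 0},
  {"jaw": 0.3,"slide": [0,0,40],"turn": 0},
  {"jaw": 0.3,"slide": [-10,-20,35],"turn": -3.3},
  {"jaw": 0.3,"slide": [-20,-45,0],"turn": -5},
  {"jaw": 0.3,"slide": [-20,-45,0],"turn": -5},
  {"jaw": 0.3,"slide": [-20,-45,0],"turn": -5},
  {"jaw": 0.3,"slide": [-20,-45,0],"turn": -5},
  {"jaw": 0.3,"slide": [-20,-45,0],"turn": -5},
  {"jaw": 0.3,"slide": [-20,-45,0],"turn": -3},
  {"jaw": 0.3,"slide": [-12,-36,0],"turn": 0},
  {"jaw": 0.3,"slide": [0,0,-10],"turn": 0},
  {"jaw": 0.3,"slide": [0,0,0],"turn": 0},
])

```text
t: 4.78
ee_pos: [464.5, -160.0, 89.6]
eef_rot: [-3.14, 0.001, -0.039]
force: [-0.1, 1.0, -0.9]
width: 55.7
gripper_force: 25.0
```

```bash
python3 - <<'E'
from h import *
s=bot.get_state(); print(s['ee_pos'],s['eef_rot'],s['force'],s['width'])
c=grab('side'); f=c['frame'][190:320,180:320,::-1]
cv2.imwrite('pics/carry.png',cv2.resize(f,None,fx=4.5,fy=4.5,interpolation=3))
c2=grab('top'); f=c2['frame'][190:310,270:400,::-1]
cv2.imwrite('pics/carrytop.png',cv2.resize(f,None,fx=5,fy=5,interpolation=3))
E
```

```text
[ 464.53628336 -160.02251452   89.60336175] [-3.13982936e+00  5.15821828e-04 -3.86516411e-02] [-0.13845573  1.01028123 -0.90802554] 55.73590104689954
```

View pics/carry.png

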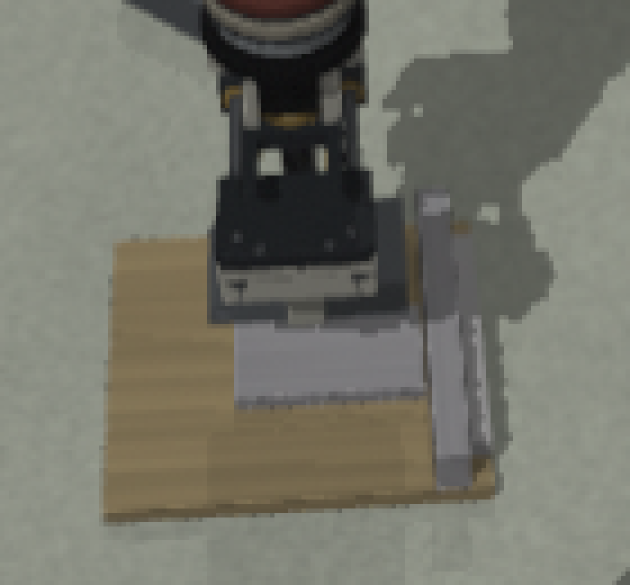

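The cap is held level above the plate, spanning x pixels 210 to 408 in the crop with the fence at 440. I'll measure its offset from the plate in the same camera.

```bash
python3 - <<'E'
from h import *
t=np.radians(-2.3); o=np.array([524.4,-160.2]); B=np.array([[np.cos(t),np.sin(t)],[-np.sin(t),np.cos(t)]])
W=world(load('side')); P=W.reshape(-1,3); J=np.c_[(P[:,:2]-o)@B.T,P[:,2]]
s=bot.get_state(); print('tcp jig',(s['ee_pos'][:2]-o)@B.T)
m=(J[:,2]>87)&(J[:,2]<107)&(abs(J[:,0]+60)<65)&(abs(J[:,1])<60); Q=J[m]
# side face: x ends per z, y vs x
print(len(Q))
for x in (-105,-95,-85,-40,-30,-20):
    q=Q[(abs(Q[:,0]-x)<5)]; print('capside x',x,len(q),np.round(np.median(q,0),1) if len(q) else'')
print('cap x range',np.percentile(Q[:,0],[1,99]))
m=(J[:,2]>20)&(J[:,2]<26)&(abs(J[:,0]+50)<58)&(abs(J[:,1])<60); Q=J[m]
for x in (-90,-70,-50,-30,-10):
    q=Q[(abs(Q[:,0]-x)<8)]; print('plate edge x',x,len(q),np.round(np.percentile(q[:,1],[1,5]),1))
print('plate x',np.percentile(Q[:,0],[1,99]))
m=(J[:,2]>38)&(J[:,2]<46)&(abs(J[:,0])<40)&(abs(J[:,1])<100); print('fence x',np.percentile(J[m,0],[1,99]))
T=world(np.load('top.npz'));P=T.reshape(-1,3); J=np.c_[(P[:,:2]-o)@B.T,P[:,2]]
m=(J[:,2]>95)&(J[:,2]<116)&(abs(J[:,0]+60)<75)&(abs(J[:,1])<60); print('top cap',len(J[m]),np.percentile(J[m],[2,98],axis=0))
E
```

```text
tcp jig [-59.22421316  -1.7241846 ]
219
capside x -105 59 [-107.   -17.7   96.3]
capside x -95 20 [-95.6 -29.1  97.1]
capside x -85 19 [-84.7 -28.8  94.4]
capside x -40 23 [-39.9 -31.4  96.2]
capside x -30 16 [-29.8 -30.9  94. ]
capside x -20 25 [-19.8 -30.3  94.9]
cap x range [-109.75674096  -10.59039506]
plate edge x -90 107 [-29.2 -27.4]
plate edge x -70 101 [-30.2 -29.2]
plate edge x -50 102 [-30.4 -27.6]
plate edge x -30 100 [-31.2 -29.4]
plate edge x -10 105 [-30.3 -28.7]
plate x [-101.66769056   -2.79977516]
fence x [-0.50262503 17.19475005]Traceback (most recent call last):
  File "<stdin>", line 17, in <module>
    return _quantile_unchecked(
        a, q, axis, out, overwrite_input, method, keepdims, weights)
    return _ureduce(a,
                    func=_quantile_ureduce_func,
    ...<5 lines>...
                    overwrite_input=overwrite_input,
                    method=method)
    r = func(a, **kwargs)
    result = _quantile(arr,
                       quantiles=q,
    ...<2 lines>...
                       out=out,
                       weights=wgt)
    slices_having_nans = np.isnan(arr[-1, ...])
                                  ~~~^^^^^^^^^
IndexError: index -1 is out of bounds for axis 0 with size 0
```

View pics/carrytop.png

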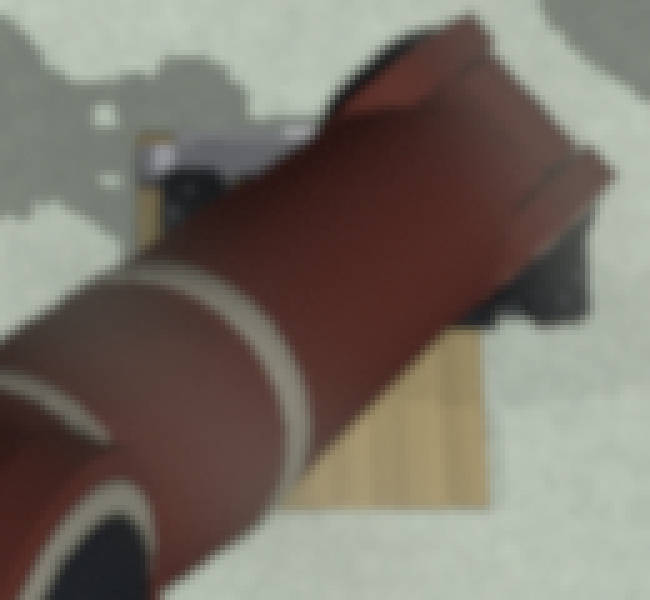

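Call:
carry_out([
  {"jaw": 0.3,"slide": [3,-1.5,-20],"turn": 0},
  {"jaw": 0.3,"slide": [3,0,-20],"turn": 0},
  {"jaw": 0.3,"slide": [0,0,-14],"turn": 0},
  {"jaw": 0.3,"slide": [0,0,-3],"turn": 0},
  {"jaw": 0.3,"slide": [0,0,0],"turn": 0},
  {"jaw": 0.3,"slide": [0,0,0],"turn": 0},
])

```text
t: 5.62
ee_pos: [471.0, -162.7, 33.2]
eef_rot: [3.141, -0.001, -0.039]
force: [-0.7, 0.4, -1.1]
width: 55.8
gripper_force: 25.0
```

```bash
cat >> h.py <<'E'
def report():
    t=np.radians(-2.3); o=np.array([524.4,-160.2]); B=np.array([[np.cos(t),np.sin(t)],[-np.sin(t),np.cos(t)]])
    s=bot.get_state(); print('tcp jig',(s['ee_pos'][:2]-o)@B.T,s['ee_pos'],s['eef_rot'],'F jig',B@s['force'][:2],s['force'][2],s['t'])
    W=world(grab('side')); J=np.concatenate([(W[...,:2]-o)@B.T,W[...,2:]],-1).reshape(-1,3); z0=s['ee_pos'][2]-4.9
    Q=J[(J[:,2]>z0+3)&(J[:,2]<z0+22)&(abs(J[:,0]+55)<65)&(abs(J[:,1]+30)<7)]
    for x in(-90,-80,-35,-25,-15): q=Q[abs(Q[:,0]-x)<5]; print('cap side',x,len(q),np.round(np.median(q,0),1) if len(q) else '')
    print('cap x',np.percentile(Q[:,0],[1,99]))
E
python3 - <<'E'
from h import *
report(); c=load('side'); f=c['frame'][225:315,190:310,::-1]
cv2.imwrite('pics/near.png',cv2.resize(f,None,fx=6,fy=6,interpolation=3))
E
```

```text
tcp jig [-53.2886365   -4.67277323] [ 470.96676632 -162.73044032   33.23573066] [ 3.14122671e+00 -1.23408499e-03 -3.91612313e-02] F jig [-0.75434236  0.41353673] -1.1491050269280016 5.625
cap side -90 13 [-89.2 -31.5  36.1]
cap side -80 12 [-80.7 -31.7  35.4]
cap side -35 11 [-33.3 -32.4  37.9]
cap side -25 14 [-25.  -31.7  37.4]
cap side -15 18 [-14.4 -31.5  41.4]
cap x [-102.8176834    9.1232674]
```

View pics/near.png

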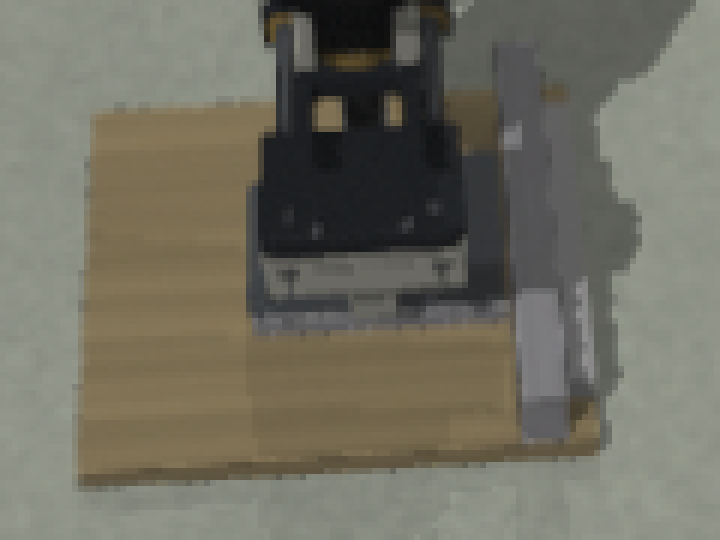

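The cap is level about 6 mm above the plate, with the plate's edge strip at (250-510, 325) parallel to the cap's edge. Lowering it now.

Call:
carry_out([
  {"jaw": 0.3,"slide": [0,0.7,-3],"turn": 0},
  {"jaw": 0.3,"slide": [0,0,-2],"turn": 0},
  {"jaw": 0.3,"slide": [0,0,-1.5],"turn": 0},
  {"jaw": 0.3,"slide": [0,0,-1],"turn": 0},
  {"jaw": 0.3,"slide": [0,0,0],"turn": 0},
  {"jaw": 0.3,"slide": [0,0,0],"turn": 0},
])

```text
t: 6.42
ee_pos: [470.6, -161.7, 26.8]
eef_rot: [-3.14, -0.001, -0.039]
force: [-2.8, 2.0, 13.4]
width: 55.8
gripper_force: 25.0
```

```bash
python3 - <<'E'
from h import *
report()
E
```

```text
tcp jig [-53.73908599  -3.6435382 ] [ 470.55798476 -161.6839571    26.7975709 ] [-3.13992180e+00 -1.24175899e-03 -3.92274332e-02] F jig [-2.87048844  1.88698872] 13.400266499707584 6.425
cap side -90 12 [-89.4 -31.   33. ]
cap side -80 12 [-80.1 -30.5  29.9]
cap side -35 11 [-35.5 -31.2  30.7]
cap side -25 10 [-25.2 -30.6  29.4]
cap side -15 20 [-14.6 -30.8  33. ]
cap x [-103.32671786    8.21079741]
```

Call:
carry_out([
  {"jaw": 0.3,"slide": [1,0,0.5],"turn": 0},
  {"jaw": 0.3,"slide": [1,0,0],"turn": 0},
  {"jaw": 0.3,"slide": [1,-0.1,0],"turn": 0},
  {"jaw": 0.3,"slide": [0.5,0,0],"turn": 0},
  {"jaw": 0.3,"slide": [0,0,0],"turn": 0},
])

```text
t: 7.1
ee_pos: [472.3, -162.2, 26.8]
eef_rot: [-3.14, 0.002, -0.04]
force: [-5.4, 1.7, 12.0]
width: 55.4
gripper_force: 25.0
```

Call:
carry_out([
  {"jaw": 0.3,"slide": [1,0,0],"turn": 0},
  {"jaw": 0.3,"slide": [1,0,0],"turn": 0},
  {"jaw": 0.3,"slide": [0,0,0],"turn": 0},
  {"jaw": 0.3,"slide": [0,0,0],"turn": 0},
])

```text
t: 7.6
ee_pos: [473.2, -162.3, 26.8]
eef_rot: [-3.14, 0.003, -0.041]
force: [-5.8, 1.6, 12.8]
width: 55.8
gripper_force: 25.0
```

Call:
carry_out([
  {"jaw": 0.3,"slide": [1,0,0],"turn": 0},
  {"jaw": 0.3,"slide": [1,0,0],"turn": 0},
  {"jaw": 0.3,"slide": [0,0,0],"turn": 0},
  {"jaw": 0.3,"slide": [0,0,0],"turn": 0},
])

```text
t: 8.1
ee_pos: [473.4, -162.4, 26.7]
eef_rot: [-3.139, 0.006, -0.042]
force: [-9.4, 1.4, 16.5]
width: 55.9
gripper_force: 25.0
```

Call:
carry_out([
  {"jaw": 0.3,"slide": [1.5,0,0],"turn": 0},
  {"jaw": 0.3,"slide": [1.5,0,0],"turn": 0},
  {"jaw": 0.3,"slide": [0,0,0],"turn": 0},
  {"jaw": 0.3,"slide": [0,0,0],"turn": 0},
], grip_force=40)

```text
t: 8.6
ee_pos: [473.5, -162.3, 26.7]
eef_rot: [-3.138, 0.011, -0.042]
force: [-14.9, 0.6, 19.8]
width: 55.5
gripper_force: 40.0
```

Call:
carry_out([
  {"jaw": 0.3,"slide": [1.5,0,0],"turn": 0},
  {"jaw": 0.3,"slide": [1.5,0,0],"turn": 0},
  {"jaw": 0.3,"slide": [0,0,0],"turn": 0},
  {"jaw": 0.3,"slide": [0,0,0],"turn": 0},
])

```text
t: 9.1
ee_pos: [473.9, -162.4, 26.5]
eef_rot: [-3.137, 0.015, -0.043]
force: [-17.5, 1.2, 21.6]
width: 55.7
gripper_force: 40.0
```

```bash
python3 - <<'E'
from h import *
report(); c=load('side'); f=c['frame'][225:315,190:310,::-1]
cv2.imwrite('pics/push.png',cv2.resize(f,None,fx=6,fy=6,interpolation=3))
E
```

```text
tcp jig [-50.40996879  -4.19661405] [ 473.86222409 -162.37019083   26.46709092] [-3.13724569  0.01543346 -0.04343656] F jig [-17.54113465   0.47053719] 21.57947377380738 9.1
cap side -90 16 [-91.6 -31.5  30.4]
cap side -80 11 [-81.8 -31.3  29.3]
cap side -35 7 [-35.7 -30.7  27.4]
cap side -25 8 [-25.2 -31.7  28.7]
cap side -15 15 [-14.7 -31.9  31.7]
cap x [-100.87725864    6.8083842 ]
```

View pics/push.png

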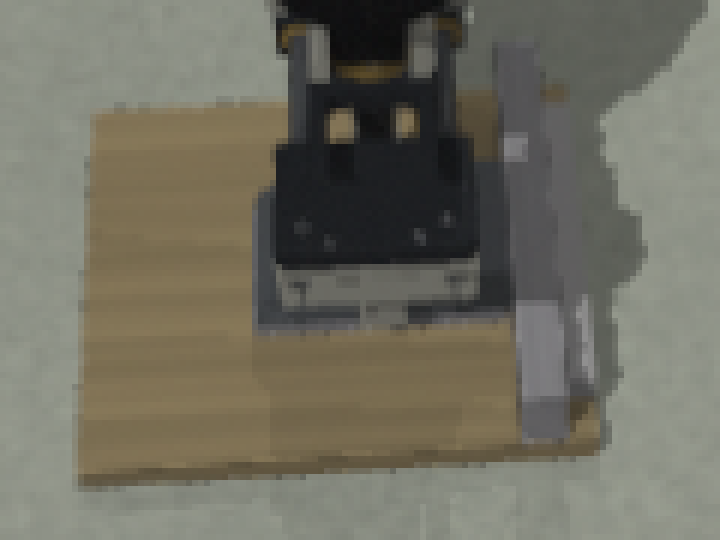

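The cap reaches the fence at (510,300) with no visible gap and is flush with the plate strip. I'll ease the downward load while keeping the forward push, to rule out friction holding it short of the fence.

Call:
carry_out([
  {"jaw": 0.3,"slide": [0,0,0.5],"turn": 0},
  {"jaw": 0.3,"slide": [0,0,0.5],"turn": 0},
  {"jaw": 0.3,"slide": [0,0,0],"turn": 0},
  {"jaw": 0.3,"slide": [0,0,0],"turn": 0},
])

```text
t: 9.65
ee_pos: [473.9, -162.5, 26.5]
eef_rot: [-3.138, 0.016, -0.043]
force: [-16.7, -0.6, 13.0]
width: 55.5
gripper_force: 40.0
```

Call:
carry_out([
  {"jaw": 0.3,"slide": [0,0,0.5],"turn": 0},
  {"jaw": 0.3,"slide": [0.5,0,0.5],"turn": 0},
  {"jaw": 0.3,"slide": [0,0,0],"turn": 0},
  {"jaw": 0.3,"slide": [0,0,0],"turn": 0},
])

```text
t: 10.15
ee_pos: [473.9, -162.5, 26.6]
eef_rot: [-3.139, 0.018, -0.042]
force: [-14.9, -2.4, 6.2]
width: 55.9
gripper_force: 40.0
```

Without moving, Fx is 2.4 times Fz, so the cap really is bearing on the fence. Restoring the downward push.

Call:
carry_out([
  {"jaw": 0.3,"slide": [0.5,0,-0.7],"turn": 0},
  {"jaw": 0.3,"slide": [1,0,-0.7],"turn": 0},
  {"jaw": 0.3,"slide": [0.5,0,-0.6],"turn": 0},
  {"jaw": 0.3,"slide": [0,0,0],"turn": 0},
  {"jaw": 0.3,"slide": [0,0,0],"turn": 0},
  {"jaw": 0.3,"slide": [0,0,0],"turn": 0},
  {"jaw": 0.3,"slide": [0,0,0],"turn": 0},
])

```text
t: 11.02
ee_pos: [474.2, -162.6, 26.3]
eef_rot: [-3.137, 0.019, -0.043]
force: [-20.0, 0.6, 23.6]
width: 55.6
gripper_force: 40.0
```

```bash
python3 - <<'E'
from h import *
report()
E
```

```text
tcp jig [-50.06788726  -4.37893977] [ 474.19671297 -162.56609801   26.31254788] [-3.13694354  0.01911678 -0.0433045 ] F jig [-20.04824009  -0.19154676] 23.57229663781939 11.025
cap side -90 18 [-91.7 -31.   35. ]
cap side -80 9 [-80.1 -31.2  29.6]
cap side -35 8 [-34.6 -31.4  28.9]
cap side -25 10 [-24.1 -31.2  28.6]
cap side -15 13 [-14.6 -31.1  29.8]
cap x [-101.38428282    8.86930839]
```

```bash
python3 -c "
from rig import bot
print(bot.sign_off()); print(bot.get_state()['force'])"
```

```text
the job is handed in; nothing more can be done
None
the job is handed in; nothing more can be done
```

I handed the job in with the small cap flush on the plate, its bevel outwards, still gripped and pushed at about 20 N towards the fence and 24 N down; no verdict came back.

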